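Tip a tool case over and press it home in the packing lane

ROBOT

A 6-joint arm with a two-finger parallel gripper is mounted at the origin on the work surface. World frame = base frame: x ahead of the robot, y to its left, z up, the work surface at z = 0. Lengths are in m, angles in rad, forces in N, time in s.
With the tool pointing down it reaches from about 0.35 to 0.975 m from the base axis. Payload 7.1 kg.
Tool frame: the origin (TCP) lies at the very end of the fingers, on their centre line; the grasp point (between the pads) lies 19 mm behind it; z points along the fingers, y is the line along which they close (so a half turn about z gives the same grasp; the last joint's range is limited). The gripper opens to 88 mm and grips with 3 to 60 N. Pads are 20 mm wide; open, the fingers measure 115 mm over their backs; the gripper's body (75 mm by 178 mm) begins 61 mm behind the grasp point.
Start: joints at [-1.132, 0.423, 1.63, -0, 1.089, -0.019], TCP at [0.276, -0.561, 0.223] pointing down, gripper open.
Joint ranges: [-3, 3], [-0.9, 2.11], [0.09, 2.58], [-1.31, 4.45], [0.11, 2.69], [-2.54, 2.54]. Speed limits (rad/s): [2.39, 2.39, 3.01, 3.14, 3.14, 3.14].

INTERFACE

Orientations are given as [roll, pitch, yaw] about the fixed x, y, z axes, in that order (R = Rz(yaw) Ry(pitch) Rx(roll)).
In Python, from cell import state, read_camera, camera_info, sign_off gives the robot as it stands.
- The arm moves only by the tool move_arm, never from a script. Its argument "targets" is a list that holds one entry, the list of rows, each a list of 5 numbers: the finger opening in cm, from 0 to 8.78, then the shift along the world's x, y, z in cm, then the turn about the world's z in degrees. In form: [[[claw, tx, ty, tz, turn], ...]]. A call has 1 to 20 rows; each row shifts and turns the commanded pose from where the row before left it; what a row does not reach is not made up. A row lasts 1/10 s, in which the tool goes at most 50 mm and 8.59 degrees, less where a joint would pass 70% of its speed; a pose out of reach is approached as far as the arm can. A call is refused whole if a number of a shift passes 5 or a number of a turn 8.59, either way. A call with a gripper value outside its range is refused whole. The fingers move at their own pace and stop on an object; "grip_force" is the grip in N (left out, the last holds). Time passes only in rows, so rows that do not move let the fingers close. It gives the time, the measured TCP pose, the force, the opening and the grip force at its end, in the units of the state.
- state(): the state, without advancing time (a new reading comes with each control period).
- read_camera(name): name is "scene" or "top" or "wrist"; returns the picture (384x512x3 uint8, red, green, blue); there is no depth.
- camera_info(name): a dict with "fov_y" (degrees; the focal length in pixels is half the picture's height over the tangent of half this angle, whatever the lens; pixels are square), "cx", "cy" (the principal point, pixels), "rvec" (rotation vector, rad) and "tvec" (3), from world to camera coordinates, as OpenCV has them; the wrist camera has in their place "hand_eye" (4x4, takes a point from camera to tool coordinates, whose origin is the TCP and whose axes are the flange's). Camera axes: x right, y down, z forward; pixel columns grow to the right and rows downward; lengths in m; the calibration is good to about 2 mm. A picture is of the moment at which its call begins: read the wrist's pose just before it. camera_info takes no time and is no camera call.
- sign_off(): hands the job in; it is judged then, once.
The state is a dict: "clock": time; "joint_pos": joint angles; "qd": joint speeds; "effort": joint torques, N m; "ee_pos": TCP position; "orientation": TCP orientation; "force": force on the tool from outside, world axes, zero at the start; "wrist_torque": the same for the moment, N m; "width": opening from 0.0 (shut) to 1.0 (fully open); "gripper_force": force on a finger pad.
Only numpy, scipy, OpenCV 4.12 (cv2) and the standard library are available. Lean on these libraries where they do the work, as an engineer would, in place of code of your own. Each camera call takes 0.05 s, during which the arm holds its last target. There are 200 camera calls.

TASK

Tip the standing black tool case over toward the packing lane by pushing it high up, so that it falls flat on the bench with its top end toward the lane, then slide it, top end first, between the rails until it presses on the sprung rubber stop; lean on it there for about half a second with some 10 N (never as much as 20 N) and leave it lying square in the lane, touching the stop. The case must never be lifted off the bench or pushed with 25 N or more, and the other things on the bench are to stay where they are.

Things in the scene. Friction and masses are not known exactly. Their poses are not given: they have to be found in the camera images.
- case: Black plastic tool case with grey ribs and steel latches, a box 60 x 100 x 150 mm (its x, y, z), 0.45 to 0.8 kg. At the start it stands 150 mm tall on its 60 x 100 mm foot end, a 100 mm wide face toward the lane and the opposite one toward the robot. Origin: centre of the foot end; z runs to the top end (up at the start), x through the thickness, toward the lane within 10 degrees.
- case_center (a point): Middle of the case, its balance point: 75 mm up while it stands, 30 mm up once it lies flat. Pushed in the upper third of the face toward the robot, the case tips over its far bottom edge, which slides little, and falls for good once leaned about 22 degrees.
- case_foot (a point): Centre of the case's foot end (same as its origin). Once the case lies, the foot end is an upright face 100 mm wide and 60 mm high turned toward the robot, good to push on. Sliding the lying case on the bench takes about 2 to 8 N; the rest of a push reaches the stop. A pusher that sags and bears down on this face adds about 0.7 of its downward force to that drag.
- case_top (a point): Centre of the case's top end, 150 mm from the foot end.
- lane: Packing lane fixed on the bench, open above: two bare steel rails 35 mm high with the bench as the floor, parallel and 110 mm apart (5 mm spare on each side of the case). Origin on the bench on the centre line where the parallel part begins; x runs inward along the lane, away from the robot, y to its left.
- lane_mouth (a point): Middle of the lane's mouth, on the bench, 45 mm before the lane's origin: from here to the origin the rails close in from 160 to 110 mm apart and steer a slid case in. The case starts 250 to 270 mm before the lane's origin, within 15 mm of the centre line, so tipped straight over it lies just before the mouth.
- endstop: Sprung stop in the lane: a black rubber plate (90 mm wide, 36 mm high) on two rods in a fixed grey bracket. Origin on the bench on the centre line, 50 mm inward of the lane's origin (75 mm before the bracket), axes as the lane's. The plate is clamped at an unmeasured setting: its face lies from this origin to 40 mm further in. It is damped and gives way inward 0.4 mm per newton, 8 mm at most.
- spray: Bystander: upright steel can, 52 mm across, 130 mm tall; origin at the centre of its underside.
- tape: Bystander: grey ring (tape core), 90 mm across, 45 mm high, lying flat; origin at the centre of its underside.
- carton: Bystander: small cardboard box 70 x 100 x 60 mm; origin at the centre of its underside.
- mug: Bystander: white mug, 80 mm across, 85 mm tall, handle at its +y side; origin at the centre of its underside.
- block: Bystander: wooden sanding block 90 x 50 x 35 mm with a 20 mm grip on top; origin at the centre of its underside.
- driver: Bystander: screwdriver lying on the bench along its x, handle to -x; origin about mid-length, on the bench.

How it is judged:
By the outcome, as a careful person would: the job done as asked, in the order asked, and still so for the second after the job is handed in, with the robot touching nothing.
It also fails if it takes over 70 s, if anything falls off the work surface, if the arm or the gripper's body presses on something with over 40 N, if the wrist force passes 120 N, or if a joint passes its speed limit or range.

## Working session

There is one attempt and no reset: what is moved stays moved. The work goes in short steps, Python scripts to look and compute and a tool call to move; the robot and the scene stay as the last step left them, time stands still between calls to the robot, and variables do not carry over. Pictures are saved under pics/ and viewed, at most 10 in all, crops included, and the job is handed in when it is done.

Besides the shell and the picture viewer there is one more tool, called as name(argument=value, ...) on one line, values as JSON. move_arm: Moves the arm, as the interface text tells. Its arguments: {"type":"object","properties":{"targets":{"type":"array"},"grip_force":{"type":"number"}},"required":["targets"]}

```bash
mkdir -p pics; cat > h.py <<'E'
import numpy as np, cv2
from cell import state, read_camera, camera_info, sign_off
def K(i):
    f=192/np.tan(np.radians(i["fov_y"])/2); return np.array([[f,0,i["cx"]],[0,f,i["cy"]],[0,0,1.]])
def back(name,uv,z):
    i=camera_info(name); R=cv2.Rodrigues(np.array(i["rvec"],float))[0]; t=np.array(i["tvec"],float).ravel()
    c=-R.T@t; d=R.T@np.linalg.inv(K(i))@np.array([*uv,1.]); return c+d*(z-c[2])/d[2]
def proj(name,P):
    i=camera_info(name); return cv2.projectPoints(np.array(P,float).reshape(-1,1,3),np.array(i["rvec"],float),np.array(i["tvec"],float),K(i),None)[0][:,0]
def save(name,fn,crop=None,k=1):
    im=read_camera(name)[:,:,::-1]
    if crop: a,b,c,d=crop; im=im[b:d,a:c]
    cv2.imwrite("pics/"+fn,cv2.resize(im,None,fx=k,fy=k,interpolation=cv2.INTER_CUBIC))
E
python3 - <<'E'
from h import *
save("top","t0.png",k=1.5); save("scene","s0.png",k=1.5)
for n in("top","scene"):
    print(camera_info(n))
print(state())
E
```

```text
{'fov_y': 48.09452588394393, 'cx': 255.01447838109465, 'cy': 184.12086362505812, 'rvec': array([ 2.13193328, -2.09259547,  0.18986829]), 'tvec': array([0.01110699, 0.60669533, 1.04655583])}
{'fov_y': 54.43171906880988, 'cx': 256.8690342184086, 'cy': 193.93352916588665, 'rvec': array([ 1.93210406,  1.17859608, -0.635422  ]), 'tvec': array([-0.27241742, -0.20957993,  1.33644095])}
{'clock': 0.1, 'joint_pos': array([-1.13200375e+00,  4.23780095e-01,  1.63059827e+00, -1.49358040e-05,
        1.08863394e+00, -1.89756067e-02]), 'qd': array([ 0.0001898 , -0.00105745, -0.00032469, -0.00089213, -0.00069303,
        0.00022614]), 'effort': array([-1.08568740e-03, -5.45618105e+01, -2.74322337e+01,  6.45156065e-02,
        1.88498822e-02, -8.83321559e-05]), 'ee_pos': array([ 0.27603363, -0.56017322,  0.22197567]), 'orientation': array([-3.14017301e+00, -1.37162592e-05,  4.57775106e-01]), 'force': array([-0.46597613,  0.03216437,  0.47500443]), 'wrist_torque': array([-0.0274436 , -0.01410424,  0.00289519]), 'gripper_force': 0.0, 'width': 0.9977281285331622}
```

View pics/t0.png

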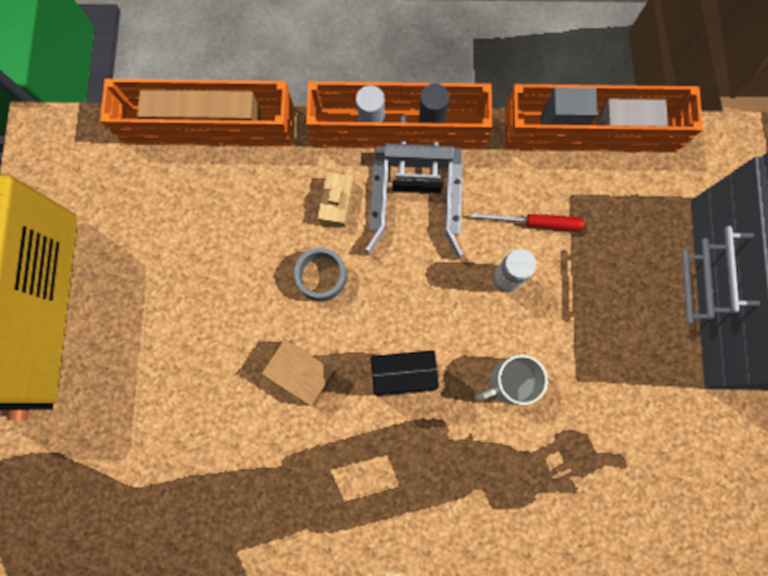

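View pics/s0.png

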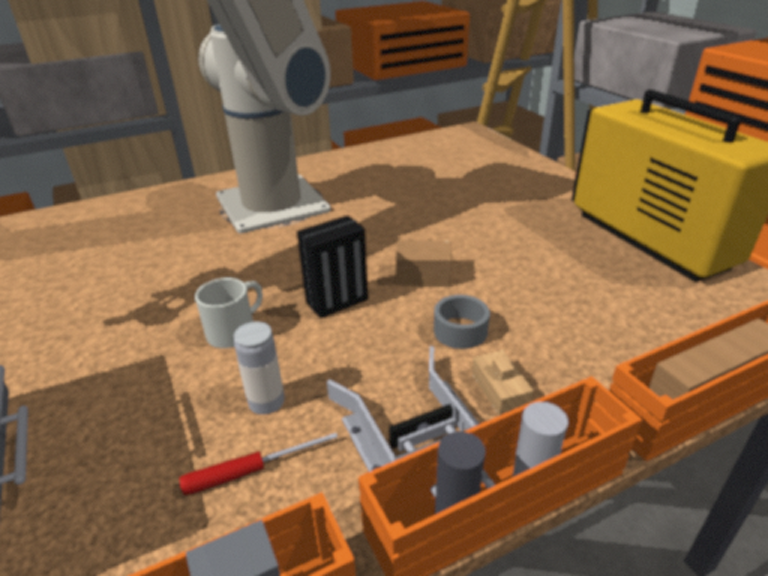

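The top view shows the case standing at about (404,372), ahead of it the lane between rails at x≈378 and 455 with the plate at (417,185). The mug and carton flank the case, and the can and tape are near the mouth. I'll enlarge the case and lane.

```bash
python3 - <<'E'
from h import *
im=read_camera("top")[:,:,::-1]
a=cv2.resize(im[85:180,225:330],None,fx=5.5,fy=5.5,interpolation=cv2.INTER_CUBIC)
b=cv2.resize(im[222:274,235:305],None,fx=5.5,fy=5.5,interpolation=cv2.INTER_CUBIC)
c=np.zeros((523,800,3),np.uint8)
a=cv2.resize(im[88:180,235:320],None,fx=5,fy=5,interpolation=cv2.INTER_CUBIC)
b=cv2.resize(im[225:285,240:300],None,fx=6,fy=6,interpolation=cv2.INTER_CUBIC)
c[:460,:425]=a; c[:360,430:790]=b
cv2.imwrite("pics/c.png",c)
E
```

```text
(no output)
```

View pics/c.png

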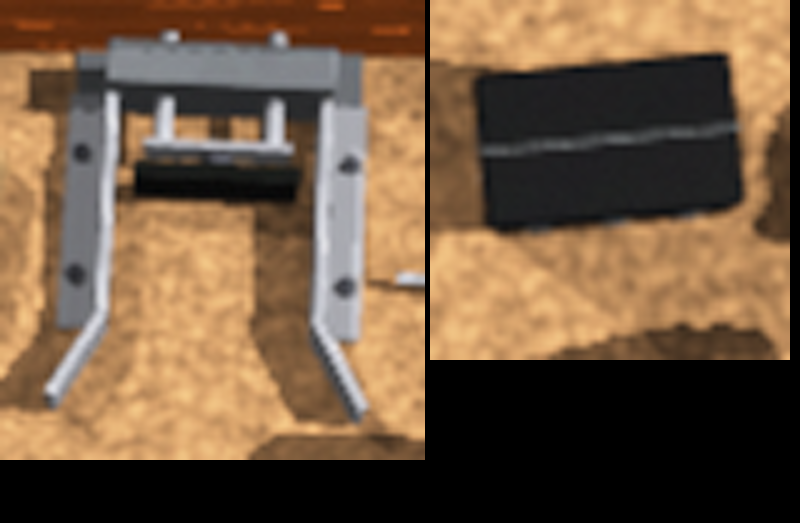

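```bash
python3 - <<'E'
from h import *
np.set_printoptions(precision=4,suppress=True)
i=camera_info("top");R=cv2.Rodrigues(i["rvec"])[0];print("cam",-R.T@i["tvec"])
a=lambda u,v:(235+u/5-.4,88+v/5-.4); b=lambda u,v:(240+(u-430)/6-.4,225+v/6-.4)
for p in[(478,75),(726,55),(743,207),(488,229)]: print("case",back("top",b(*p),.15))
for n,p in dict(Lk=(108,318),Le=(119,97),Rk=(315,323),Re=(322,102),Lt=(57,405),Rt=(356,415)).items(): print(n,back("top",a(*p),.035))
for p in[(135,165),(299,170)]: print("plate top",back("top",a(*p),.036))
for p in[(135,196),(299,201)]: print("plate bottom",back("top",a(*p),.0),back("top",a(*p),.01))
for n,p,z in [("spray",(520,258),.13),("tape",(320,265),.045),("mug",(522,379),.085),("carton",(293,372),.06)]: print(n,back("top",(p[0]/1.5,p[1]/1.5),z))
s=state();print(s["ee_pos"])
print(camera_info("wrist"))
E
```

```text
cam [0.3928 0.0036 1.1442]
case [0.4641 0.0354 0.15  ]
case [ 0.4735 -0.0595  0.15  ]
case [ 0.4162 -0.0662  0.15  ]
case [0.4061 0.0303 0.15  ]
Lk [0.7007 0.0214 0.035 ]
Le [0.8254 0.0179 0.035 ]
Rk [ 0.6998 -0.0888  0.035 ]
Re [ 0.8241 -0.0925  0.035 ]
Lt [0.6526 0.0475 0.035 ]
Rt [ 0.6499 -0.1105  0.035 ]
plate top [0.7863 0.0085 0.036 ]
plate top [ 0.7848 -0.0801  0.036 ]
plate bottom [0.7809 0.0083 0.    ] [0.7775 0.0083 0.01  ]
plate bottom [ 0.7794 -0.0828  0.    ] [ 0.7761 -0.0821  0.01  ]
spray [ 0.626 -0.199  0.13 ]
tape [0.6272 0.1321 0.045 ]
mug [ 0.4358 -0.207   0.085 ]
carton [0.4409 0.1683 0.06  ]
[ 0.2761 -0.5603  0.2221]
{'fov_y': 71.8258682415449, 'cx': 255.30733095875928, 'cy': 192.18562540589565, 'hand_eye': array([[-0.0009, -0.9545, -0.2981,  0.082 ],
       [ 1.    , -0.0012,  0.001 ,  0.    ],
       [-0.0014, -0.2981,  0.9545, -0.1614],
       [ 0.    ,  0.    ,  0.    ,  1.    ]])}
```

Measurements agree with the given sizes:
- **Lane:** width 0.110 m, origin ≈ (0.700, −0.034), yaw ≈ −1.5°.
- **Plate:** face at x ≈ 0.784.
- **Case:** centre (0.440, −0.015), yaw ≈ +5.8°.

Next I go behind the case at 0.115 m height with the tool yaw matched to the case.

move_arm(targets=[[[6,0.64,3.84,0,-1.46],[6,0.64,3.84,0,-1.46],[6,0.64,3.84,0,-1.46],[6,0.64,3.84,0,-1.46],[6,0.64,3.84,0,-1.46],[6,0.64,3.84,0,-1.46],[6,0.64,3.84,0,-1.46],[6,0.64,3.84,0,-1.46],[6,0.64,3.84,0,-1.46],[6,0.64,3.84,0,-1.46],[6,0.64,3.84,0,-1.46],[6,0.64,3.84,0,-1.46],[6,0.64,3.84,0,-1.46],[6,0.64,3.84,0,-1.46],[6,0,0,-2.5,0],[6,0,0,-2.5,0],[6,0,0,-2.5,0],[6,0,0,-2,0],[6,0,0,-1,0],[6,0,0,0,0]]])

```text
clock: 2.15
ee_pos: [0.365, -0.0229, 0.1168]
orientation: [-3.141, 0.003, 0.101]
force: [-0.1, 0.5, 0.3]
width: 0.682
gripper_force: 0.0
```

move_arm(targets=[[[6,1.0,0.1,0,0],[6,1.0,0.1,0,0],[6,0.6,0.06,0,0],[6,0.5,0.05,0,0],[6,0.5,0.05,0,0],[6,0.5,0.05,0,0],[6,0.5,0.05,0,0]]])

```text
clock: 2.85
ee_pos: [0.4117, -0.0184, 0.1176]
orientation: [-3.141, 0.001, 0.101]
force: [-2.1, 0.0, 2.5]
width: 0.683
gripper_force: 1.2
```

```bash
python3 - <<'E'
from h import *
save("scene","s1.png",crop=(150,100,330,250),k=3); s=state(); print(s["force"],s["ee_pos"])
E
```

```text
[-0.31289095 -0.10331586  0.58170464] [ 0.41303796 -0.01835903  0.11779688]
```

View pics/s1.png

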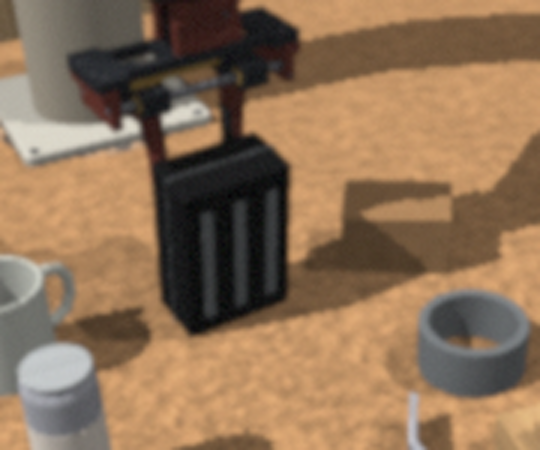

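The case is leaning toward the lane, both fingers on its back face. I keep going.

move_arm(targets=[[[6,0.5,0.05,0,0],[6,0.5,0.05,0,0],[6,0.5,0.05,0,0],[6,0.5,0.05,0,0],[6,0.5,0.05,0,0],[6,0.5,0.05,0,0],[6,0.5,0.05,0,0],[6,0.5,0.05,0,0],[6,0.4,0.04,0,0],[6,0,0,0,0],[6,0,0,0,0],[6,0,0,0,0],[6,0,0,0,0],[6,0,0,0,0]]])

```text
clock: 4.3
ee_pos: [0.4557, -0.014, 0.1177]
orientation: [-3.142, 0.0, 0.101]
force: [-0.7, 1.0, -0.2]
width: 0.684
gripper_force: 0.0
```

```bash
python3 - <<'E'
from h import *
save("scene","s2.png",crop=(150,100,330,280),k=2); s=state(); print(s["force"],s["ee_pos"])
E
```

```text
[0.2672913  0.49601423 0.54548326] [ 0.45572813 -0.01402994  0.11769041]
```

View pics/s2.png

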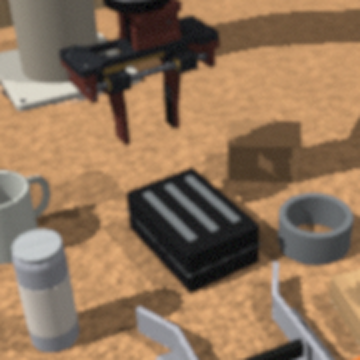

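The case lies flat, top end toward the lane. I retreat and measure its pose from above.

move_arm(targets=[[[6,-2.5,-0.25,0,0],[6,-3,-0.3,0,0],[6,-2.5,-0.25,0,0],[6,0,0,0,0]]])

```text
clock: 4.75
ee_pos: [0.3721, -0.0219, 0.1173]
orientation: [-3.141, 0.004, 0.101]
force: [0.5, -0.1, 0.5]
width: 0.681
gripper_force: 0.0
```

```bash
python3 - <<'E'
from h import *
save("top","t1.png",crop=(215,100,335,280),k=3.3333)
E
```

```text
(no output)
```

View pics/t1.png

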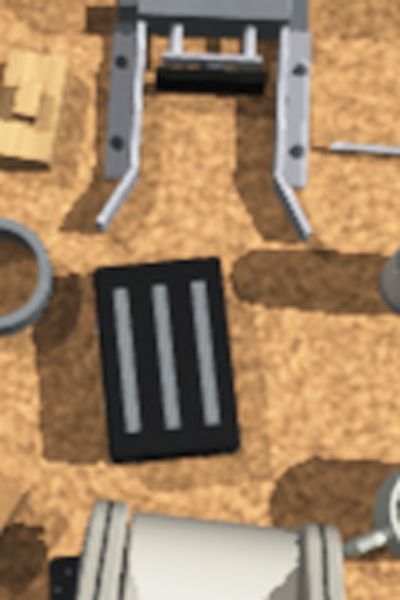

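```bash
python3 - <<'E'
from h import *
np.set_printoptions(precision=4,suppress=True)
k=10/3
P=[back("top",(215+u/k-.35,100+v/k-.35),.06) for u,v in[(96,268),(219,258),(238,440),(112,453)]]
P=np.array(P)[:,:2]; print(P)
e=P[0]-P[1]; print(np.degrees(np.arctan2(-e[0],e[1])), np.linalg.norm(e))
for a,b in((0,3),(1,2)): e=P[a]-P[b]; print(np.degrees(np.arctan2(e[1],e[0])),np.linalg.norm(e))
print("top",(P[0]+P[1])/2,"foot",(P[2]+P[3])/2,"c",P.mean(0))
E
```

```text
[[ 0.6164  0.0524]
 [ 0.6259 -0.0425]
 [ 0.486  -0.058 ]
 [ 0.4744  0.0367]]
5.7298432942510535 0.09531385961850643
6.279729749573886 0.14285053011192417
6.319718490529975 0.14081899209059165
top [0.6212 0.005 ] foot [ 0.4802 -0.0106] c [ 0.5507 -0.0028]
```

The case's top end is at (0.621, 0.005) with yaw ≈ 6°, so it sits 27 mm left of the lane line and would catch the flare. I'll square and centre it first with a flat two-finger push on its left side, using a narrow opening to stay clear of the tape and carton.

move_arm(targets=[[[4,1.63,1.07,0,8.27],[4,1.63,1.07,0,8.27],[4,1.63,1.07,0,8.27],[4,1.63,1.07,0,8.27],[4,1.63,1.07,0,8.27],[4,1.63,1.07,0,8.27],[4,1.63,1.07,0,8.27],[4,1.63,1.07,0,8.27],[4,1.63,1.07,0,8.27],[4,1.63,1.07,0,8.27],[4,0,0,0,0],[4,0,0,0,0]]])

```text
clock: 6.0
ee_pos: [0.5391, 0.0851, 0.1174]
orientation: [-3.141, 0.0, 1.541]
force: [0.4, -0.3, -0.3]
width: 0.457
gripper_force: 0.0
```

move_arm(targets=[[[4,-0.4,0,-2.5,0],[4,0,0,-2.5,0],[4,0,0,-2,0],[4,0,0,-1.5,0],[4,0,0,0,0],[4,0,0,0,0]]])

```text
clock: 6.6
ee_pos: [0.5348, 0.0848, 0.0329]
orientation: [-3.141, 0.0, 1.543]
force: [0.4, 0.7, 0.3]
width: 0.453
gripper_force: 0.0
```

move_arm(targets=[[[4,0,-0.7,0,0],[4,0,-0.7,0,0],[4,0,-0.5,0,0],[4,0,-0.3,0,0],[4,0,-0.3,0,0],[4,0,-0.3,0,0],[4,0,-0.3,0,0]]])

```text
clock: 7.3
ee_pos: [0.5356, 0.0545, 0.0331]
orientation: [3.14, -0.001, 1.545]
force: [1.1, 5.2, 1.1]
width: 0.459
gripper_force: 2.7
```

move_arm(targets=[[[4,0,-0.3,0,0],[4,0,-0.3,0,0],[4,0,-0.3,0,0],[4,0,-0.3,0,0],[4,0,-0.3,0,0],[4,0,-0.3,0,0],[4,0,-0.3,0,0],[4,0,-0.3,0,0],[4,0,0,0,0],[4,0,0,0,0]]])

```text
clock: 8.3
ee_pos: [0.5356, 0.0301, 0.033]
orientation: [3.14, -0.0, 1.545]
force: [2.5, 2.0, 1.5]
width: 0.456
gripper_force: 1.4
```

```bash
python3 - <<'E'
from h import *
save("top","t2.png",crop=(215,100,335,280),k=3.3333)
E
```

```text
(no output)
```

View pics/t2.png

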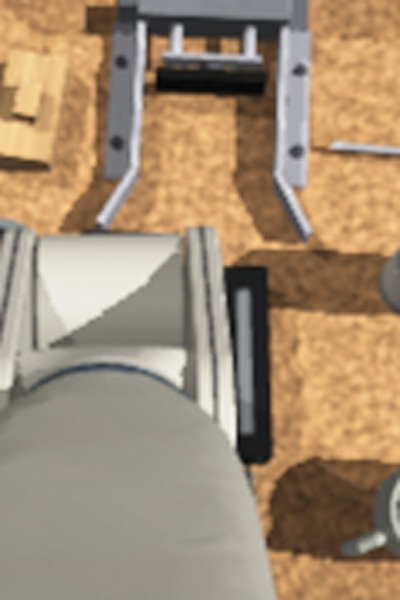

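The arm hides most of the case, but its right edge runs from (265,268) to about (271,455) in the crop. I check that against the lane.

```bash
python3 - <<'E'
from h import *
k=10/3
for p in[(266,268),(270.5,447)]:
    w=back("top",(215+p[0]/k-.35,100+p[1]/k-.35),.06); print(w, "lane edge y",-.0337-.025*(w[0]-.7)-.05)
E
```

```text
[ 0.61865976 -0.07874005  0.06      ] lane edge y -0.08166649403223034
[ 0.48116742 -0.08242785  0.06      ] lane edge y -0.0782291855257503
```

The case is centred within about 1 mm. The foot-end push will take out the remaining yaw, so I go around behind the foot end.

move_arm(targets=[[[4,0,2,0,0],[4,0,3.3,0,0],[4,0,0,2.5,0],[4,0,0,3.5,0],[4,0,0,2.5,0],[4,0,0,0,0],[4,-1.23,-1.02,0,-8.18],[4,-1.23,-1.02,0,-8.18],[4,-1.23,-1.02,0,-8.18],[4,-1.23,-1.02,0,-8.18],[4,-1.23,-1.02,0,-8.18],[4,-1.23,-1.02,0,-8.18],[4,-1.23,-1.02,0,-8.18],[4,-1.23,-1.02,0,-8.18],[4,-1.23,-1.02,0,-8.18],[6,-1.23,-1.02,0,-8.18],[6,-1.23,-1.02,0,-8.18],[6,0,0,0,0],[6,0,0,0,0]]])

```text
clock: 10.25
ee_pos: [0.3993, -0.0293, 0.1172]
orientation: [-3.142, 0.001, -0.023]
force: [0.0, -0.3, -0.3]
width: 0.68
gripper_force: 0.0
```

move_arm(targets=[[[6,0,0,-2.5,0],[6,0,0,-2.5,0],[6,0,0,-2.5,0],[6,0,0,-1.2,0],[6,0,0,0,0],[6,0,0,0,0]]])

```text
clock: 10.85
ee_pos: [0.3999, -0.0289, 0.0305]
orientation: [-3.142, 0.001, -0.024]
force: [1.0, -0.0, 0.1]
width: 0.68
gripper_force: 0.0
```

move_arm(targets=[[[6,1.5,0.06,0,0],[6,1.5,0.03,0,0],[6,1.2,0,0,0],[6,0.6,0,0,0],[6,0.6,-0.02,0,0],[6,0.6,-0.02,0,0],[6,0.6,-0.02,0,0],[6,0.6,-0.02,0,0],[6,0.6,-0.02,0,0],[6,0.6,-0.02,0,0],[6,0.6,-0.02,0,0],[6,0.6,-0.02,0,0],[6,0.6,-0.02,0,0]]])

```text
clock: 12.15
ee_pos: [0.4972, -0.0298, 0.0301]
orientation: [-3.141, 0.009, -0.026]
force: [-10.5, 0.4, 9.6]
width: 0.688
gripper_force: 5.1
```

The pusher bears down about 10 N on the face. I ease it upward.

move_arm(targets=[[[6,0,0,0.1,0],[6,0,0,0.1,0],[6,0,0,0.1,0],[6,0,0,0,0]]])

```text
clock: 12.55
ee_pos: [0.501, -0.0301, 0.0336]
orientation: [-3.142, 0.001, -0.026]
force: [-3.2, -0.1, -2.0]
width: 0.681
gripper_force: 1.5
```

move_arm(targets=[[[6,0.5,-0.01,0.03,0],[6,0.5,-0.01,0.03,0],[6,0.5,-0.01,0.03,0],[6,0.5,-0.01,0.03,0],[6,0.5,-0.01,0.03,0],[6,0.5,-0.01,0.03,0]]])

```text
clock: 13.15
ee_pos: [0.5321, -0.0307, 0.0355]
orientation: [-3.142, -0.0, -0.026]
force: [-3.3, -0.4, -1.8]
width: 0.677
gripper_force: 1.5
```

move_arm(targets=[[[6,0.5,-0.01,0.01,0],[6,0.5,-0.01,0.01,0],[6,0.5,-0.01,0.01,0],[6,0.5,-0.01,0.01,0],[6,0.5,-0.01,0.01,0],[6,0.5,-0.01,0.01,0],[6,0.5,-0.01,0.01,0]]])

```text
clock: 13.85
ee_pos: [0.5377, -0.0293, 0.0341]
orientation: [-3.139, 0.059, -0.026]
force: [-93.1, 5.1, 83.6]
width: 0.682
gripper_force: 46.3
```

```bash
python3 - <<'E'
from h import *
save("top","t3.png",crop=(215,80,335,260),k=3.3333); print(state()["force"])
E
```

```text
[-82.60403391   5.14105186  72.21420168]
```

View pics/t3.png

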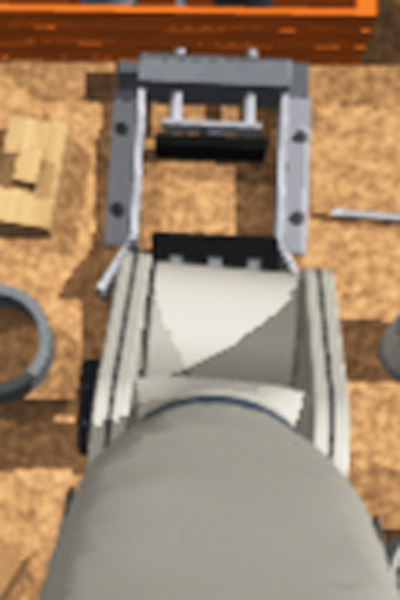

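The case has jammed on the right flare, near its knee, and the force jumped to about 93 N. That is far over the 25 N limit. I back off at once.

move_arm(targets=[[[6,-3,0,0,0],[6,-3,0,0,0],[6,-4,0,0,0],[6,-4,0,0,0],[6,-2,0,0,0],[6,0,0,0,0]]])

```text
clock: 14.5
ee_pos: [0.4051, -0.0314, 0.0366]
orientation: [-3.142, 0.0, -0.026]
force: [0.8, 0.0, 0.5]
width: 0.684
gripper_force: 0.0
```

```bash
python3 - <<'E'
from h import *
save("top","t4.png",crop=(215,80,335,260),k=3.3333); s=state();print(s["force"],s["ee_pos"])
E
```

```text
[ 0.51742377 -0.51921509  0.74453443] [ 0.40784349 -0.03160744  0.03678852]
```

View pics/t4.png

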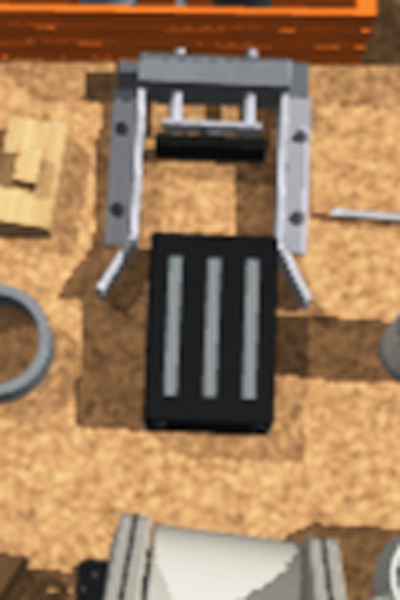

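```bash
python3 - <<'E'
from h import *
np.set_printoptions(precision=4,suppress=True)
k=10/3; f=lambda p,z: back("top",(215+p[0]/k-.35,80+p[1]/k-.35),z)[:2]
P=np.array([f(p,.06) for p in[(153,235),(278,236),(273,420),(146,418)]]);print(P)
for a,b in((0,3),(1,2)): e=P[a]-P[b]; print(np.degrees(np.arctan2(e[1],e[0])),np.linalg.norm(e))
e=P[0]-P[1]; print(np.degrees(np.arctan2(-e[0],e[1])), np.linalg.norm(e))
print("top",(P[0]+P[1])/2,"foot",(P[2]+P[3])/2)
o=np.array([.7003,-.0337]);th=np.radians(-1.5);R=np.array([[np.cos(th),-np.sin(th)],[np.sin(th),np.cos(th)]])
print("in lane frame\n",(P-o)@R)
for n,p in dict(Lk=(136,241),Le=(146,90),Rk=(277,246),Re=(280,95)).items(): print(n,f(p,.035),(f(p,.035)-o)@R)
E
```

```text
[[ 0.6968  0.0098]
 [ 0.6976 -0.0879]
 [ 0.5523 -0.0842]
 [ 0.5521  0.0126]]
-1.1163592602987251 0.1446808523777234
-1.465638154004859 0.14527202998742875
0.45209478479184767 0.09768562598023484
top [ 0.6972 -0.0391] foot [ 0.5522 -0.0358]
in lane frame
 [[-0.0046  0.0433]
 [-0.0013 -0.0543]
 [-0.1466 -0.0544]
 [-0.1493  0.0424]]
Lk [0.6986 0.0234] [-0.0032  0.057 ]
Le [0.8264 0.0178] [0.1247 0.0547]
Rk [ 0.6963 -0.0892] [-0.0025 -0.0556]
Re [ 0.8237 -0.0916] [ 0.1249 -0.0546]
```

The case is square (yaw ≈ −1.3°) but 6 mm right of the centre line, so its corner caught the right knee. I'll shift it 6 mm left with a gentle side push, then slide on in small steps and check the force often.

move_arm(targets=[[[4,0,0,3,0],[4,0,0,3,0],[4,0,0,3,0],[4,1.85,-0.73,0,8.18],[4,1.85,-0.73,0,8.18],[4,1.85,-0.73,0,8.18],[4,1.85,-0.73,0,8.18],[4,1.85,-0.73,0,8.18],[4,1.85,-0.73,0,8.18],[4,1.85,-0.73,0,8.18],[4,1.85,-0.73,0,8.18],[4,1.85,-0.73,0,8.18],[4,1.85,-0.73,0,8.18],[4,1.85,-0.73,0,8.18],[4,0,0,0,0],[4,0,0,0,0]]])

```text
clock: 16.15
ee_pos: [0.6113, -0.1118, 0.1263]
orientation: [3.14, 0.0, 1.541]
force: [0.4, 0.6, -0.7]
width: 0.456
gripper_force: 0.0
```

move_arm(targets=[[[4,0,0,-2.5,0],[4,0,0,-2.5,0],[4,0,0,-2,0],[4,0,0,-1.2,0],[4,0,0,0,0],[4,0,0,0,0],[4,0,0.4,0,0],[4,0,0.4,0,0],[4,0,0.2,0,0],[4,0,0,0,0]]])

```text
clock: 17.15
ee_pos: [0.6103, -0.1013, 0.0446]
orientation: [3.141, 0.0, 1.545]
force: [-0.2, -0.7, -0.5]
width: 0.455
gripper_force: 0.0
```

move_arm(targets=[[[4,0,0.2,0,0],[4,0,0.2,0,0],[4,0,0.1,0,0],[4,0,0.1,0,0]]])

```text
clock: 17.55
ee_pos: [0.6101, -0.0964, 0.0443]
orientation: [3.141, 0.001, 1.545]
force: [0.1, -5.7, 1.4]
width: 0.454
gripper_force: 2.6
```

move_arm(targets=[[[4,0,0.1,0,0],[4,0,0.1,0,0],[4,0,0.1,0,0],[4,0,0.1,0,0],[4,0,0.1,0,0],[4,0,0,0,0]]])

```text
clock: 18.15
ee_pos: [0.6102, -0.091, 0.0442]
orientation: [3.141, 0.0, 1.544]
force: [0.6, -5.2, 1.6]
width: 0.46
gripper_force: 2.5
```

Now I back off to the right, rise and return behind the foot end, then check the pose numerically from the image.

move_arm(targets=[[[4,0,-1,0,0],[4,0,-1.1,0,0],[4,0,0,2.5,0],[4,0,0,3.5,0],[4,0,0,2.5,0],[4,0,0,0,0],[6,-1.36,0.8,0,-8.2],[6,-1.36,0.8,0,-8.2],[6,-1.36,0.8,0,-8.2],[6,-1.36,0.8,0,-8.2],[6,-1.36,0.8,0,-8.2],[6,-1.36,0.8,0,-8.2],[6,-1.36,0.8,0,-8.2],[6,-1.36,0.8,0,-8.2],[6,-1.36,0.8,0,-8.2],[6,-1.36,0.8,0,-8.2],[6,-1.36,0,0,-8.2],[6,0,0,0,0],[6,0,0,0,0]]])

```text
clock: 20.05
ee_pos: [0.4606, -0.0319, 0.1288]
orientation: [-3.141, 0.0, -0.026]
force: [0.3, -0.0, -0.1]
width: 0.681
gripper_force: 0.0
```

```bash
python3 - <<'E'
from h import *
save("top","t5.png",crop=(235,130,315,215),k=7); s=state();print(s["ee_pos"])
E
```

```text
[ 0.46103661 -0.03197578  0.12893667]
```

View pics/t5.png

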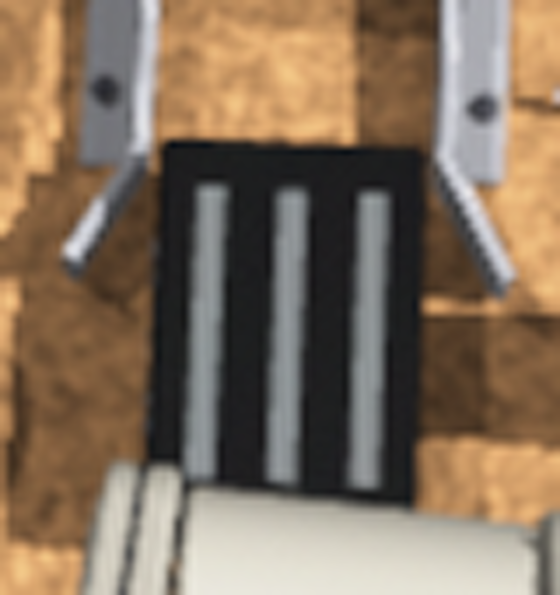

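The view shows the case centred between the knees, its top edge from (165,145) to (422,152) and the rails at 148 and 436. Its yaw is within 1° of the lane. From here I approach the foot and slide in steps of 6 mm or less, reading the force after each.

move_arm(targets=[[[6,-0.8,0.2,-2.5,0],[6,0,0,-3,0],[6,0,0,-2.5,0],[6,0,0,-1.2,0],[6,0,0,0,0],[6,2,0,0,0],[6,2,0,0,0],[6,2,0,0,0],[6,1,0,0,0],[6,0.6,0,0,0],[6,0,0,0,0]]])

```text
clock: 21.2
ee_pos: [0.529, -0.0297, 0.0376]
orientation: [3.142, -0.001, -0.03]
force: [-0.4, -0.1, -0.1]
width: 0.686
gripper_force: 0.0
```

move_arm(targets=[[[6,0.4,0,0.02,0],[6,0.4,0,0.02,0],[6,0.3,-0.01,0.02,0]]])

```text
clock: 21.5
ee_pos: [0.5386, -0.0298, 0.0377]
orientation: [-3.141, 0.002, -0.03]
force: [-9.8, -0.4, 8.5]
width: 0.685
gripper_force: 4.6
```

move_arm(targets=[[[6,0,0,0.15,0],[6,0,0,0.15,0],[6,0.2,0,0.05,0]]])

```text
clock: 21.8
ee_pos: [0.5402, -0.0297, 0.041]
orientation: [-3.141, 0.002, -0.03]
force: [-3.1, 0.1, -3.0]
width: 0.685
gripper_force: 1.6
```

move_arm(targets=[[[6,0.3,-0.01,-0.04,0],[6,0.3,-0.01,0,0]]])

```text
clock: 22.0
ee_pos: [0.546, -0.0299, 0.0407]
orientation: [-3.141, 0.003, -0.03]
force: [-6.5, 0.6, 2.6]
width: 0.685
gripper_force: 3.3
```

move_arm(targets=[[[6,0.3,-0.01,0.03,0],[6,0.3,-0.01,0.02,0]]])

```text
clock: 22.2
ee_pos: [0.5535, -0.0303, 0.0412]
orientation: [-3.142, 0.0, -0.03]
force: [-3.4, 0.6, -2.3]
width: 0.682
gripper_force: 1.5
```

move_arm(targets=[[[6,0.3,-0.01,0.02,0],[6,0.3,-0.01,0.02,0]]])

```text
clock: 22.4
ee_pos: [0.5597, -0.0304, 0.0417]
orientation: [-3.142, 0.0, -0.03]
force: [-2.7, -0.3, -2.4]
width: 0.683
gripper_force: 1.5
```

move_arm(targets=[[[6,0.3,-0.01,-0.01,0],[6,0.3,-0.01,0,0]]])

```text
clock: 22.6
ee_pos: [0.5657, -0.0306, 0.0416]
orientation: [-3.142, 0.0, -0.03]
force: [-3.1, 0.6, -2.5]
width: 0.683
gripper_force: 1.5
```

move_arm(targets=[[[6,0.3,-0.01,0,0],[6,0.3,0,0,0]]])

```text
clock: 22.8
ee_pos: [0.5717, -0.0307, 0.0416]
orientation: [-3.142, 0.0, -0.03]
force: [-2.3, -1.0, -2.1]
width: 0.683
gripper_force: 1.5
```

move_arm(targets=[[[6,0.3,-0.01,-0.01,0],[6,0.3,-0.01,0,0]]])

```text
clock: 23.0
ee_pos: [0.5777, -0.0309, 0.0415]
orientation: [-3.142, 0.0, -0.03]
force: [-3.1, -0.1, -2.0]
width: 0.679
gripper_force: 1.6
```

move_arm(targets=[[[6,0.3,-0.01,-0.01,0],[6,0.3,0,0,0]]])

```text
clock: 23.2
ee_pos: [0.5833, -0.031, 0.0415]
orientation: [-3.142, 0.001, -0.03]
force: [-3.5, -0.0, -0.3]
width: 0.683
gripper_force: 2.2
```

```bash
python3 - <<'E'
from h import *
im=read_camera("top").astype(int); print(state()["force"])
# gap scan: rows near plate/case along lane centreline
for y in(-.02,-.036,-.052):
    out=[]
    for x in np.arange(.69,.80,.004):
        u,v=proj("top",[x,y,.036])[0]; out.append(int(im[int(round(v)),int(round(u))].sum()))
    print(out)
E
```

```text
[-2.71418506  0.29716735 -2.3033391 ]
[674, 672, 665, 657, 637, 621, 606, 550, 496, 80, 83, 87, 82, 82, 84, 77, 362, 383, 427, 282, 82, 31, 24, 78, 82, 233, 196, 416]
[673, 670, 658, 649, 642, 612, 593, 525, 429, 419, 419, 103, 80, 83, 86, 122, 389, 382, 381, 251, 64, 26, 29, 79, 82, 216, 244, 502]
[670, 666, 661, 645, 633, 604, 581, 441, 227, 82, 83, 79, 81, 81, 80, 177, 363, 346, 377, 116, 36, 28, 52, 75, 142, 230, 263, 519]
```

The case's top end is at about 0.743 and the plate at about 0.782, so roughly 38 mm remain. The slide runs smoothly at about 3 N.

move_arm(targets=[[[6,0.3,-0.01,0,0],[6,0.3,-0.01,0,0]]])

```text
clock: 23.45
ee_pos: [0.5888, -0.0312, 0.0416]
orientation: [-3.142, 0.002, -0.03]
force: [-4.8, 0.5, 0.2]
width: 0.682
gripper_force: 2.5
```

move_arm(targets=[[[6,0.3,-0.01,-0.01,0],[6,0.3,0,0,0]]])

```text
clock: 23.65
ee_pos: [0.5947, -0.0313, 0.0416]
orientation: [-3.142, 0.002, -0.03]
force: [-8.0, 0.0, 4.1]
width: 0.685
gripper_force: 3.7
```

move_arm(targets=[[[6,0.3,-0.01,0,0],[6,0.3,-0.01,0,0]]])

```text
clock: 23.85
ee_pos: [0.6008, -0.0315, 0.0416]
orientation: [-3.142, 0.001, -0.03]
force: [-7.3, 0.1, 4.7]
width: 0.684
gripper_force: 3.5
```

move_arm(targets=[[[6,0.3,-0.01,-0.01,0],[6,0.3,0,0,0]]])

```text
clock: 24.05
ee_pos: [0.6064, -0.0316, 0.0416]
orientation: [-3.142, 0.002, -0.03]
force: [-7.9, -0.4, 4.9]
width: 0.683
gripper_force: 4.1
```

move_arm(targets=[[[6,0.3,-0.01,0.05,0],[6,0.2,0,0.03,0]]])

```text
clock: 24.25
ee_pos: [0.6129, -0.0317, 0.0422]
orientation: [3.142, -0.001, -0.03]
force: [-3.7, 0.3, -2.4]
width: 0.683
gripper_force: 1.5
```

move_arm(targets=[[[6,0.2,-0.01,0.01,0],[6,0.2,0,0.01,0]]])

```text
clock: 24.45
ee_pos: [0.6152, -0.0318, 0.0421]
orientation: [-3.142, 0.003, -0.03]
force: [-10.5, -0.4, 3.8]
width: 0.685
gripper_force: 5.2
```

move_arm(targets=[[[6,0.1,0,0.05,0],[6,0,0,0,0]]])

```text
clock: 24.65
ee_pos: [0.616, -0.0317, 0.0422]
orientation: [-3.141, 0.003, -0.03]
force: [-6.8, 0.8, -1.5]
width: 0.685
gripper_force: 3.3
```

move_arm(targets=[[[6,0.15,0,0.01,0],[6,0.05,0,0.01,0]]])

```text
clock: 24.85
ee_pos: [0.6166, -0.0316, 0.0421]
orientation: [-3.141, 0.006, -0.03]
force: [-11.3, 0.5, 1.0]
width: 0.682
gripper_force: 5.5
```

move_arm(targets=[[[6,0.1,0,0.02,0],[6,0.05,0,0.02,0]]])

```text
clock: 25.05
ee_pos: [0.6173, -0.0316, 0.0422]
orientation: [-3.141, 0.008, -0.03]
force: [-12.3, -0.0, -0.7]
width: 0.684
gripper_force: 6.1
```

move_arm(targets=[[[6,0.1,0,0.01,0],[6,0.05,0,0,0]]])

```text
clock: 25.25
ee_pos: [0.6177, -0.0315, 0.0421]
orientation: [-3.141, 0.01, -0.03]
force: [-16.1, 0.2, 3.9]
width: 0.683
gripper_force: 8.0
```

move_arm(targets=[[[6,0,0,0.04,0],[6,0,0,0,0]]])

```text
clock: 25.45
ee_pos: [0.6178, -0.0315, 0.0424]
orientation: [-3.141, 0.01, -0.03]
force: [-13.5, 0.7, -0.3]
width: 0.683
gripper_force: 6.7
```

move_arm(targets=[[[6,0.04,0,0,0],[6,0,0,0,0],[6,0,0,0,0],[6,0,0,0,0],[6,0,0,0,0],[6,0,0,0,0]]])

```text
clock: 26.05
ee_pos: [0.618, -0.0315, 0.0423]
orientation: [-3.141, 0.01, -0.03]
force: [-14.8, -0.4, 0.4]
width: 0.684
gripper_force: 7.0
```

I held about 14.8 N total. Less roughly 5 N of drag, that puts about 10 N on the stop for over half a second. I withdraw gently so the damped spring doesn't throw the case back.

move_arm(targets=[[[6,-0.1,0,0,0],[6,-0.1,0,0,0],[6,-0.1,0,0,0],[6,-0.1,0,0,0],[6,-0.1,0,0,0],[6,-0.15,0,0,0],[6,-0.2,0,0,0],[6,-0.3,0,0,0],[6,-1,0,0,0],[6,-2,0,0,0],[6,-4,0,0,0],[6,-4,0,0,0],[6,-4,0,0,0],[6,-2,0,0,0],[6,0,0,0,0]]])

```text
clock: 27.55
ee_pos: [0.4378, -0.0317, 0.044]
orientation: [-3.141, 0.003, -0.03]
force: [0.6, -0.5, 0.1]
width: 0.682
gripper_force: 0.0
```

```bash
python3 - <<'E'
from h import *
np.set_printoptions(precision=4,suppress=True)
im=read_camera("top"); cv2.imwrite("pics/t6.png",im[:,:,::-1]); g=im.astype(int).sum(2)
print(state()["force"],state()["ee_pos"])
for y in(-.01,-.022,-.036,-.05,-.065):
    print(y,[int(g[int(round(v)),int(round(u))]) for u,v in proj("top",[[x,y,.06] for x in np.arange(.745,.80,.003)])])
# side edges at z=.06
for x in(.65,.68,.71,.74,.76):
    ys=np.arange(.04,-.11,-.002); print(x,[int(g[int(round(v)),int(round(u))])for u,v in proj("top",[[x,y,.06] for y in ys])][10:20],'|',[int(g[int(round(v)),int(round(u))])for u,v in proj("top",[[x,y,.06] for y in ys])][55:68])
# bystander change vs. first view
a=cv2.imread("pics/t0.png"); b=cv2.resize(im[:,:,::-1],None,fx=1.5,fy=1.5,interpolation=cv2.INTER_LINEAR)
for n,(u,v) in dict(spray=(520,258),tape=(320,272),mug=(522,379),carton=(293,372),block=(336,197),driver=(540,222)).items():
    t=a[v-28:v+28,u-30:u+30]; r=cv2.matchTemplate(b[v-43:v+43,u-45:u+45],t,cv2.TM_CCOEFF_NORMED); m=cv2.minMaxLoc(r); print(n,m[1],np.array(m[3])-15)
E
```

```text
[ 0.1034  0.1271 -0.1226] [ 0.4408 -0.0319  0.0443]
-0.01 [246, 251, 290, 313, 277, 163, 85, 89, 88, 85, 91, 80, 82, 190, 398, 560, 593, 566, 577]
-0.022 [89, 89, 91, 83, 87, 86, 86, 89, 85, 86, 85, 73, 78, 163, 434, 554, 513, 458, 418]
-0.036 [441, 438, 441, 439, 295, 117, 86, 85, 85, 87, 91, 91, 181, 265, 273, 487, 253, 160, 187]
-0.05 [85, 87, 85, 84, 87, 86, 84, 85, 84, 89, 77, 78, 124, 183, 275, 538, 393, 430, 432]
-0.065 [437, 439, 436, 438, 383, 84, 83, 86, 83, 81, 72, 71, 139, 196, 361, 571, 634, 602, 592]
0.65 [147, 73, 81, 91, 91, 92, 96, 154, 154, 244] | [92, 91, 91, 91, 90, 154, 198, 189, 189, 180, 170, 160, 160]
0.68 [184, 135, 68, 89, 88, 88, 92, 133, 329, 329] | [90, 94, 89, 89, 88, 107, 165, 200, 200, 200, 237, 511, 511]
0.71 [158, 158, 108, 78, 91, 91, 91, 86, 245, 398] | [135, 90, 87, 87, 87, 91, 149, 253, 253, 436, 549, 548, 548]
0.74 [296, 163, 163, 79, 87, 88, 91, 91, 106, 316] | [227, 86, 85, 88, 88, 86, 111, 161, 161, 426, 578, 558, 558]
0.76 [294, 158, 99, 99, 78, 86, 87, 87, 90, 161] | [82, 81, 83, 81, 81, 82, 103, 160, 160, 393, 554, 561, 561]
spray 0.9987972974777222 [0 0]
tape 0.9980688691139221 [0 0]
mug 0.987449049949646 [0 0]
carton 0.21857455372810364 [1 0]
block 0.8981152176856995 [0 0]
driver 0.9984058141708374 [0 0]
```

The case is centred in the lane with no visible gap at the plate, and the bystanders show no shift. The carton was probably hidden by the arm, so I clear the arm and recheck carton and block.

move_arm(targets=[[[6,0,0,4,0],[6,0,0,4,0],[6,0,0,4,0],[6,0,0,4,0],[6,-0.8,-3.8,0,0],[6,-0.8,-3.8,0,0],[6,-0.8,-3.8,0,0],[6,-0.8,-3.8,0,0],[6,-0.8,-3.8,0,0],[6,-0.8,-3.8,0,0],[6,-0.8,-3.8,0,0],[6,-0.8,-3.8,0,0],[6,-0.8,-3.8,0,0],[6,-0.8,-3.8,0,0],[6,-0.8,-3.8,0,0],[6,-0.8,-3.8,0,0],[6,0,0,0,0],[6,0,0,0,0]]])

```text
clock: 29.4
ee_pos: [0.3457, -0.4891, 0.204]
orientation: [3.141, -0.001, -0.031]
force: [0.5, 0.1, -0.0]
width: 0.684
gripper_force: 0.0
```

```bash
python3 - <<'E'
from h import *
im=read_camera("top"); a=cv2.imread("pics/t0.png"); b=cv2.resize(im[:,:,::-1],None,fx=1.5,fy=1.5,interpolation=cv2.INTER_LINEAR)
for n,(u,v) in dict(mug=(522,379),carton=(293,372),block=(336,197)).items():
    t=a[v-28:v+28,u-30:u+30]; r=cv2.matchTemplate(b[v-43:v+43,u-45:u+45],t,cv2.TM_CCOEFF_NORMED); m=cv2.minMaxLoc(r); print(n,m[1],np.array(m[3])-15)
g=im.astype(int).sum(2)
for y in(-.022,-.05): print([int(g[int(round(v)),int(round(u))]) for u,v in proj("top",[[x,y,.06] for x in np.arange(.745,.80,.003)])])
E
```

```text
mug 0.9953190088272095 [0 0]
carton 0.944153368473053 [0 0]
block 0.897882342338562 [0 0]
[90, 87, 89, 88, 89, 88, 86, 89, 83, 85, 84, 73, 83, 167, 440, 561, 520, 460, 425]
[89, 89, 88, 86, 88, 87, 88, 85, 84, 90, 77, 77, 118, 183, 278, 546, 395, 435, 434]
```

```bash
python3 -c "
from cell import sign_off; print(sign_off())"
```

```text
the job is handed in; nothing more can be done
None
```

The case ended up square in the lane and touching the stop, pressed there with about 10 N for over half a second and with no shift seen in the other items, but the task's force limit was broken: mid-slide it jammed on the right lane flare and was pushed with about 93 N (limit 25 N).

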